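# Turn the brittle slab and latch the jig gate

## Robot

A 6-joint arm with a two-finger parallel gripper is mounted at the origin on the work surface. World frame = base frame: x ahead of the robot, y to its left, z up, the work surface at z = 0. Lengths are in mm, angles in degrees, forces in N, time in s.
With the tool pointing down it reaches from about 300 to 850 mm from the base axis. Payload 4.2 kg.
Tool frame: the origin (TCP) lies on the centre line of the jaws, within the pads' length; the fingertips stand env.nose_length ahead of it and the grasp point (between the pads) lies 2 mm behind it (env.nose_length is the distance from the TCP to the fingertips, in mm); z points along the fingers, y is the direction in which the jaws open and shut (so a half turn about z gives the same grasp; the last joint's range is limited). The gripper opens to 91 mm and grips with 3 to 60 N. Pads are 32 mm wide; open, the fingers measure 118 mm over their backs; the gripper's body (76 mm by 178 mm) begins 60 mm behind the grasp point.
Start: joints at [-69.958, 18.312, 89.639, -0, 72.044, -1.146], TCP at [207.825, -536.144, 230.976] pointing down, gripper open.
Joint ranges: [-177.97, 177.97], [-48.28, 115.42], [12.27, 149.76], [-77.06, 257.06], [2.81, 150.46], [-146.56, 146.56]. Speed limits (degrees/s): [147.25, 147.25, 180, 180, 180, 180].

## Interface

Orientations are given as [roll, pitch, yaw] about the fixed x, y, z axes, in that order (R = Rz(yaw) Ry(pitch) Rx(roll)).
In Python, from workcell import env gives the robot as it stands. The module is installed in compiled form; this text tells all that it offers.
- The arm moves only by the tool jog_arm, never from a script. Its argument "deltas" is a list that holds one entry, the list of rows, each a list of 5 numbers: the shift along the tool's x, y, z in m, then the turn about the tool's z in degrees, then the finger opening in m, from 0 to 0.0912. A call has 1 to 20 rows; each row is the pose to reach, as a shift and turn from the pose commanded when the call began, along the tool's axes at that moment; what a row does not reach only later rows make up. A row lasts 1/12 s, in which the tool goes at most 41.7 mm and 7.16 degrees, less where a joint would pass 70% of its speed; a pose out of reach is approached as far as the arm can. A call with a gripper value outside its range is refused whole. The fingers move at their own pace and stop on an object; "grip_force" is the grip in N (left out, the last holds). Time passes only in rows, so rows that repeat a pose let the fingers close. It gives the time, the measured TCP pose, the force and the opening at its end, in the units of the state.
- env.state(): the state, without advancing time (a new reading comes with each control period).
- env.grab_frame(name): name is "scene" or "side" or "wrist"; returns the picture (400x640x3 uint8, red, green, blue); there is no depth.
- env.camera_params(name): a dict with "fx", "fy", "cx", "cy" (pixels), "xyz" and "orientation" of the camera in the world. Camera axes: x right, y down, z forward; pixel columns grow to the right and rows downward; lengths in mm; the calibration is good to about 2 mm. A picture is of the moment at which its call begins: read the wrist's pose just before it. camera_params takes no time and is no camera call; for the wrist camera it gives the pose at the moment of the call.
- env.job_done(): hands the job in, once; it reports no verdict.
Trained networks look in the newest picture that a camera, given by its name, has taken for a name from the list of things; names that differ only in an ending like _2 or _b are one class to them, and where a whole thing is asked for, a point or a joint stands for the part that bears it (a point fixed in the world has none). Each returns a list of dicts, best first, with "conf" (0 to 1); they miss things now and then, are a little off and sometimes report something else, mostly with a low value. They report only what shows in the picture. A call takes as long as a camera call. They do not tell look-alikes from the thing itself.
- env.look_for(camera, label): "xyz" ([x, y, z] in mm, in world coordinates, good to about 4 mm: the middle of the surface that is visible of it).
The state is a dict: "time_s": time; "qpos": joint angles; "qvel": joint speeds; "effort": joint torques, N m; "ee_pos": TCP position; "ee_rot": TCP orientation; "force": force on the tool from outside, world axes, zero at the start; "torque": the same for the moment, N m; "gripper_width": finger opening in mm.
Only numpy, scipy, OpenCV 4.12 (cv2) and the standard library are available. Lean on these libraries where they do the work, as an engineer would, in place of code of your own. Each camera call takes 0.05 s, during which the arm holds its last target.

## Task

The brittle slab lies across the holding jig, its end sticking out through the gate. Turn it a quarter, keeping it flat, and lay it down lengthwise between the end bars along the back stops; then push the sprung gate shut, gently and by feel, until its tongue clicks in behind the catch pin and the gate stays shut by itself. Never force the gate, and leave everything else on the bench where it is.

Things in the scene. Friction and masses are not known exactly. Their poses are not given: they have to be found in the camera images.
- slab_center (a point): Centre (half-way up) of the pressed brittle slab: rigid golden block with kernels on its faces, 140 (its x) x 60 (its y) x 50 (z) mm, 0.28 to 0.52 kg. At the start it lies flat across the jig, one end sticking out through the open gate. Either way round will do.
- jig_floor (a point): Centre of the jig's pocket, on top of its screwed-down plywood board (260 x 200 x 6 mm). Axes: x along the jig, y away from the gate to the back stops, z up. Two wooden end bars, 36 mm high (y -14 to +54 mm), have inner faces at x = -76 and +76. The gate shuts along y = -46. A slab against the back stops has its centre at x 0, y +4, z +25.
- back_stops (a point): Midway between the two steel back stops, on the board, in the plane of their front faces (jig_floor +34 mm in y). Each is 20 mm wide and 30 mm high, centred 58 mm either side; the 96 mm gap between them leaves room for a finger.
- catch_middle (a point): Middle setting of the catch pin's axis, on the board (jig_floor x -98, y -61 mm). The upright steel pin is 10 mm thick, top 66 mm above the board. Pin and a black rubber buffer, which stops the gate's inner face near its free end, share a slide set anywhere up to 8 mm either way in jig y; the true setting is not measured.
- gate_hinge (a point): Point on the gate's vertical hinge axis, half-way up the gate, at (+100, -46, +40) mm from jig_floor; does not turn with the gate. Gate: board 14 mm thick (7 mm each side of the plane through the axis), 190 mm from axis to free end, 16 to 76 mm above the table; a thumb knob of the tongue stands 8 mm higher near the free end.
- gate (a joint): Gate angle, rad. 0: along the jig, from the hinge to jig -x; grows as the free end swings out to jig -y. A light spring stands it open at 1.2 to 1.5 and reopens it if let go unlatched. Tongue meets pin at about 0.08 to 0.17; it clicks about 3 mm of travel before the buffer; latched it rests between -0.03 and 0.065, by the catch's setting.
- tongue (a joint): Travel of the spring tongue into the gate's free end, m. 0: out, 11 mm proud. Its 45 degree slope meets the pin, is pushed in about 9 mm as the gate shuts, then springs out behind it. That takes 4 to 10 N on the gate's outer face, 120 to 160 mm from the hinge; the force fades some 5 mm before the click and rises again on the buffer (8 N per mm). Never over 40 N.
- paddle: Bystander, to be left alone: wooden paddle lying behind the jig, 185 mm long. Origin at its underside.
- bowl: Bystander, to be left alone: steel bowl, 110 mm across, 45 high, beyond the jig. Origin at its underside.
- scraper: Bystander, to be left alone: bench scraper with wooden grip, 110 mm wide, lying flat. Origin at its underside.
- jar: Bystander, to be left alone: amber glass jar, 72 mm across, 110 high. Origin at its underside.
- oil: Bystander, to be left alone: amber bottle, 64 mm across, 190 high. Origin at its underside.
- offcut: Bystander, to be left alone: narrow brittle offcut lying flat, 120 x 35 x 35 mm. Origin at its underside.
- brush: Bystander, to be left alone: hand brush lying at the table's left. Origin at its underside.
- slab: The same slab; its origin is the centre of its underside.
There are look-alikes about, which are no part of the job. Leave any black or green look-alike of the slab alone.

How it is judged:
By the outcome, as a careful person would: the job done as asked, in the order asked, and still so for the second after the job is handed in, with the robot touching nothing.
It also fails if it takes over 56 s, if anything falls off the work surface, if the arm or the gripper's body presses on something with over 40 N, if the wrist force passes 120 N, or if a joint passes its speed limit or range.

## Working session

There is one attempt and no reset: what is moved stays moved. The work goes in short steps, Python scripts to look and compute and a tool call to move; the robot and the scene stay as the last step left them, time stands still between calls to the robot, and variables do not carry over. Pictures are saved under pics/ and viewed, and the job is handed in when it is done.

Besides the shell and the picture viewer there is one more tool, called after "Request:" by a JSON object that holds its "name" and its "arguments", one argument or row to a line. jog_arm: Moves the arm, as the interface text tells. Its arguments: {"type":"object","properties":{"deltas":{"type":"array"},"grip_force":{"type":"number"}},"required":["deltas"]}

```bash
mkdir -p pics; ls
python3 - <<'E'
from workcell import env
import cv2
print(env.state()); print(env.nose_length)
for n in ["scene","side","wrist"]:
    im=env.grab_frame(n); cv2.imwrite(f"pics/a_{n}.png",im[:,:,::-1]); print(n,env.camera_params(n))
for n in ["scene","side"]:
    for l in ["slab_center","jig_floor","back_stops","catch_middle","gate_hinge","gate","tongue","slab"]:
        print(n,l,[([round(float(v)) for v in d["xyz"]],round(float(d["conf"]),2)) for d in env.look_for(n,l)])
print(env.state()["time_s"])
E
```

```text
pics
{'time_s': 0.0, 'qpos': array([-6.99587120e+01,  1.83508614e+01,  8.97065788e+01, -3.48735020e-04,
        7.20427030e+01, -1.14802984e+00]), 'qvel': array([ 0.08024564,  0.10269717,  0.0524022 ,  0.04057819, -0.09430633,
        0.04056918]), 'effort': array([ 1.31067907e-03, -4.12454760e+01, -2.31971633e+01,  7.29141897e-02,
        4.56155010e-02, -1.34737538e-04]), 'ee_pos': array([ 207.65141988, -535.68899487,  230.1268925 ]), 'ee_rot': array([-1.79899870e+02, -1.67493328e-03,  2.11894242e+01]), 'force': array([ 0.15653158, -0.84334716, -0.07360596]), 'torque': array([ 0.00203088,  0.02559232, -0.03606297]), 'gripper_width': 91.3662360599394}
17.0
scene {'fx': 511.3300967736752, 'fy': 511.3300967736752, 'cx': 327.92053939501477, 'cy': 208.18337874819522, 'xyz': array([1364.01063491,  729.68470013, 1035.79543656]), 'orientation': array([-131.58689942,    1.15688058,  129.21012847])}
side {'fx': 405.54999764580873, 'fy': 405.54999764580873, 'cx': 324.46243523148576, 'cy': 196.02344384181097, 'xyz': array([ 250.78173171,  984.88824122, 1119.05028398]), 'orientation': array([-1
[... 628 characters left out ...]
6), ([649, -409, 10], 0.27)]
scene tongue [([745, 93, 21], 0.67), ([533, 37, 51], 0.55)]
scene slab [([346, -136, 45], 0.89), ([538, 35, 53], 0.84), ([360, 518, 52], 0.71), ([286, 272, 51], 0.57)]
side slab_center [([514, 43, 53], 0.82), ([266, 280, 49], 0.77), ([340, 534, 51], 0.62), ([319, -117, 48], 0.59)]
side jig_floor [([551, 70, 4], 0.75)]
side back_stops [([555, 65, 5], 0.92), ([673, 382, 83], 0.48)]
side catch_middle [([555, 65, 4], 0.92), ([761, 87, 23], 0.37)]
side gate_hinge [([555, 66, 3], 0.81), ([369, -274, 94], 0.67)]
side gate [([605, -50, 58], 0.9)]
side tongue []
side slab [([514, 47, 57], 0.88), ([339, 532, 52], 0.85), ([265, 279, 48], 0.78), ([320, -121, 45], 0.73)]
0.95
```

View pics/a_scene.png

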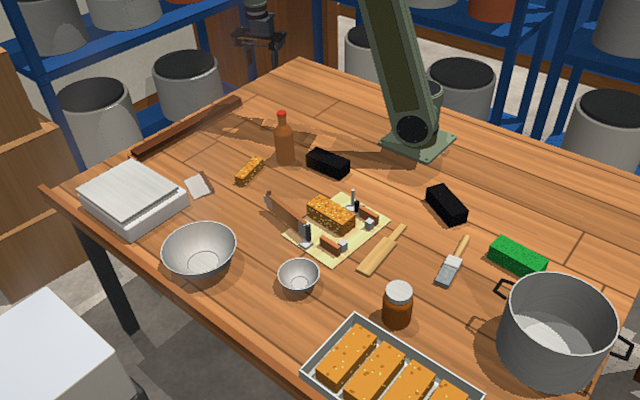

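View pics/a_side.png

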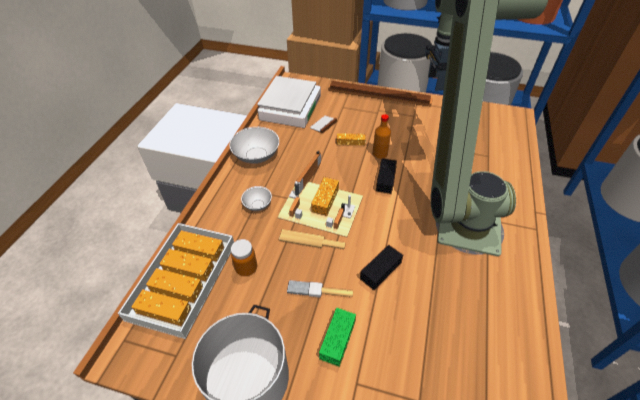

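View pics/a_wrist.png

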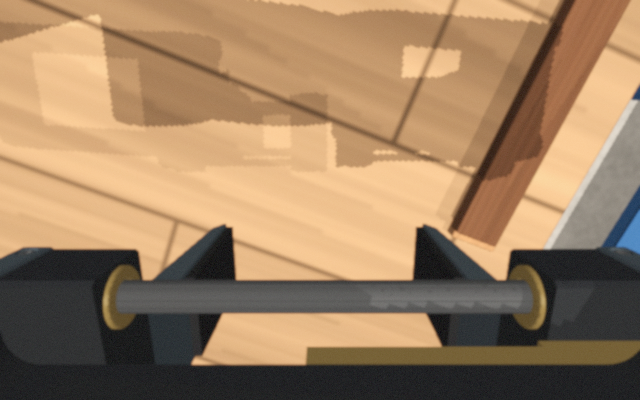

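```bash
cat > h.py <<'E'
import numpy as np, cv2
from scipy.spatial.transform import Rotation as Rn
def cam(p):
    R=Rn.from_euler("xyz",p["orientation"],degrees=True).as_matrix()
    return R,np.array(p["xyz"])
def proj(p,X):
    R,t=cam(p); c=(np.atleast_2d(X)-t)@R
    return np.c_[p["fx"]*c[:,0]/c[:,2]+p["cx"],p["fy"]*c[:,1]/c[:,2]+p["cy"]]
def back(p,uv,z):
    R,t=cam(p); d=R@np.array([(uv[0]-p["cx"])/p["fx"],(uv[1]-p["cy"])/p["fy"],1])
    return t+d*(z-t[2])/d[2]
E
python3 - <<'E'
from h import *
from workcell import env
for n in ["scene","side"]:
    p=env.camera_params(n)
    print(n,proj(p,[[0,0,0],[540,36,52],[514,45,52]]).round(1))
    im=cv2.imread(f"pics/a_{n}.png")
    c=im[170:275,230:410] if n=="scene" else im[140:245,260:400]
    cv2.imwrite(f"pics/c_{n}.png",cv2.resize(c,None,fx=4.4 if n=="scene" else 5.5,fy=4.4 if n=="scene" else 5.5,interpolation=cv2.INTER_CUBIC))
E
```

```text
scene [[417.2 141.4]
 [329.1 215.6]
 [337.2 212.1]]
side [[469.5 226.3]
 [318.3 193.4]
 [324.6 196.6]]
```

Run:
```python
import cv2
for n in ["scene","side"]:
    print(cv2.imread(f"pics/c_{n}.png").shape)
```

```text
(462, 792, 3)
(578, 770, 3)
```

View pics/c_scene.png

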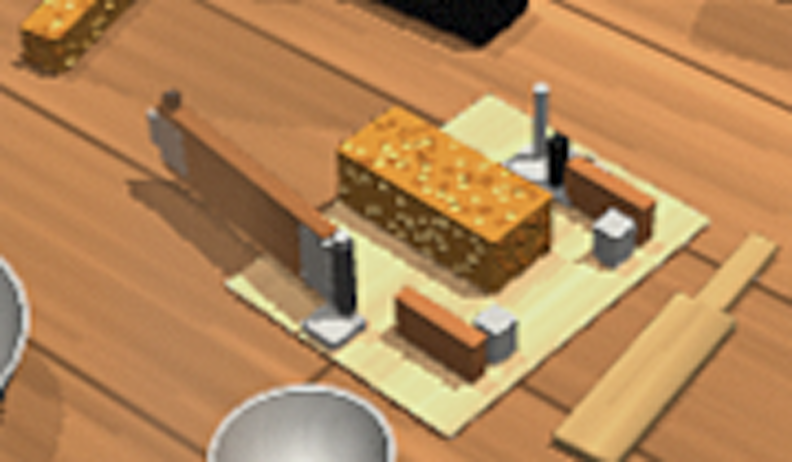

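View pics/c_side.png

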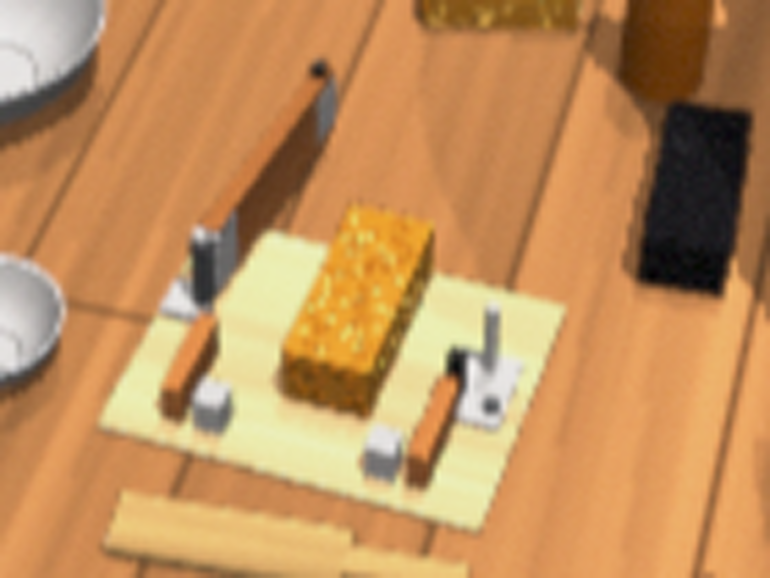

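Run:
```python
from h import *
from workcell import env
S=dict(scene=[(281.8,234.3),(332.3,268.9),(390.9,220),(340.7,191.6)],side=[(308.7,182.2),(278.2,217.8),(347.6,236),(362.9,195.1)])
for n in S:
    p=env.camera_params(n)
    P=np.array([back(p,u,6)[:2] for u in S[n]]); print(n,P.round(0).tolist(),P.mean(0), [np.linalg.norm(P[i]-P[(i+1)%4]).round() for i in range(4)])
```

```text
scene [[647.0, -53.0], [660.0, 144.0], [404.0, 160.0], [392.0, -38.0]] [526.00657445  52.97618047] [np.float64(198.0), np.float64(256.0), np.float64(198.0), np.float64(255.0)]
side [[604.0, -51.0], [657.0, 147.0], [401.0, 159.0], [390.0, -41.0]] [512.76463194  53.48734231] [np.float64(205.0), np.float64(256.0), np.float64(200.0), np.float64(215.0)]
```

Request:
{"name": "jog_arm", "arguments": {
  "deltas": [
    [[0.05, -0.03, -0.05, -6, 0.091], [0.08, -0.06, -0.08, -12, 0.091], [0.483, -0.366, -0.1, -65.3, 0.091], [0.483, -0.366, -0.1, -65.3, 0.091], [0.483, -0.366, -0.1, -65.3, 0.091], [0.483, -0.366, -0.1, -65.3, 0.091], [0.483, -0.366, -0.1, -65.3, 0.091], [0.483, -0.366, -0.1, -65.3, 0.091], [0.483, -0.366, -0.1, -65.3, 0.091], [0.483, -0.366, -0.1, -65.3, 0.091], [0.483, -0.366, -0.1, -65.3, 0.091], [0.483, -0.366, -0.1, -65.3, 0.091], [0.483, -0.366, -0.1, -65.3, 0.091], [0.483, -0.366, -0.1, -65.3, 0.091], [0.483, -0.366, -0.1, -65.3, 0.091], [0.483, -0.366, -0.1, -65.3, 0.091], [0.483, -0.366, -0.1, -65.3, 0.091], [0.483, -0.366, -0.1, -65.3, 0.091], [0.483, -0.366, -0.1, -65.3, 0.091], [0.483, -0.366, -0.1, -65.3, 0.091]]
  ]
}}

```text
time_s: 2.62
ee_pos: [525.2, -21.6, 331.0]
ee_rot: [-180.0, 0.0, 86.4]
force: [0.3, 1.0, 0.4]
gripper_width: 91.2
```

Run:
```python
from workcell import env
import cv2,json
p=env.camera_params("wrist")
im=env.grab_frame("wrist"); cv2.imwrite("pics/b_wrist.png",im[:,:,::-1])
json.dump({k:(v.tolist() if hasattr(v,'tolist') else v) for k,v in p.items()},open("b.json","w"))
for l in ["slab_center","jig_floor","back_stops","catch_middle","gate_hinge"]:
        print(l,[([round(float(v)) for v in d["xyz"]],round(float(d["conf"]),2)) for d in env.look_for("wrist",l)])
s=env.state();print(s["time_s"],s["ee_pos"],s["ee_rot"],s["force"])
cv2.imwrite("pics/b2.png",cv2.resize(im[:250,120:520,::-1],None,fx=2,fy=2,interpolation=cv2.INTER_CUBIC))
```

```text
slab_center [([325, -101, 46], 0.87), ([517, 30, 53], 0.57), ([266, 186, 13], 0.54)]
jig_floor [([468, -323, 10], 0.23)]
back_stops [([557, 64, 4], 0.88)]
catch_middle [([550, 61, 5], 0.56)]
gate_hinge [([556, 62, 4], 0.76)]
2.9167 [525.7112671  -20.82644509 331.06363997] [1.79986996e+02 5.32120453e-03 8.64352066e+01] [ 0.33291172  0.8807583  -0.52555886]
```

View pics/b2.png

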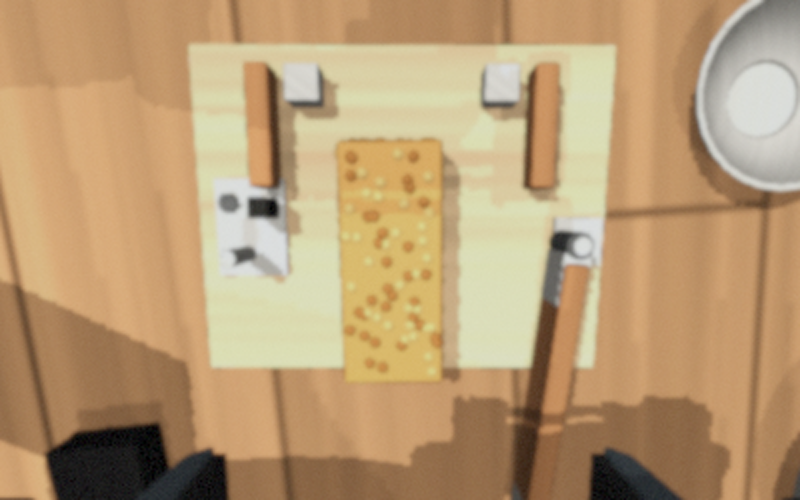

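Run:
```python
import cv2
im=cv2.imread("pics/b_wrist.png")
cv2.imwrite("pics/b3.png",cv2.resize(im[15:145,205:305],None,fx=6,fy=4.6*6/4.6*0.76,interpolation=cv2.INTER_CUBIC))
a=cv2.resize(im[15:145,205:305],None,fx=4,fy=4,interpolation=cv2.INTER_CUBIC)
b=cv2.resize(im[15:145,345:445],None,fx=4,fy=4,interpolation=cv2.INTER_CUBIC)
cv2.imwrite("pics/b4.png",cv2.hconcat([a,b]))
```

```text
(no output)
```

View pics/b4.png

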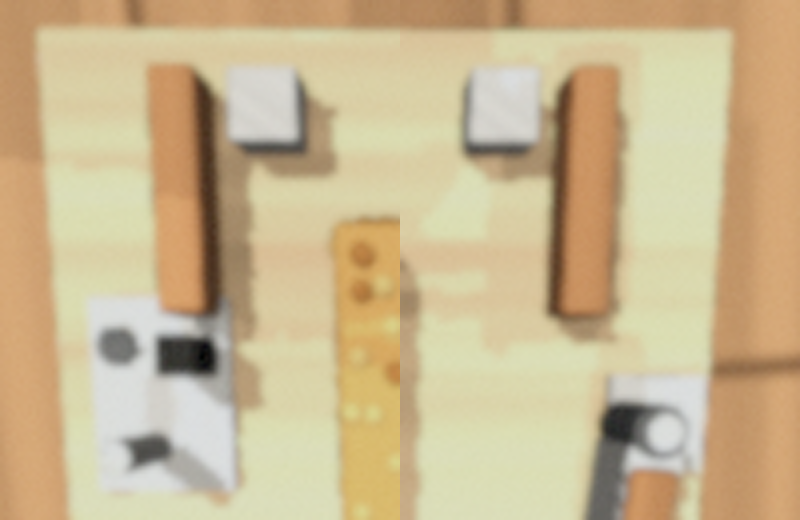

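```bash
cat > fit.py <<'E'
from h import *
import json
from scipy.optimize import least_squares
p=json.load(open("b.json"))
L=lambda u,v:(205+u/4,15+v/4); Rr=lambda u,v:(345+(u-400)/4,15+v/4)
obs=[((-76,54,36),L(194,65)),((-76,-14,36),L(209,312)),((76,54,36),Rr(573,67)),((76,-14,36),Rr(561,312)),
((-68,34,30),L(232,140)),((-48,34,30),L(298,140)),((48,34,30),Rr(471,140)),((68,34,30),Rr(540,140))]
J=np.array([o[0] for o in obs],float);U=np.array([o[1] for o in obs])
def w(q,J):
    c,s=np.cos(q[2]),np.sin(q[2]);J=np.atleast_2d(J)
    return np.c_[q[0]+c*J[:,0]-s*J[:,1],q[1]+s*J[:,0]+c*J[:,1],J[:,2]+6]
r=least_squares(lambda q:(proj(p,w(q,J))-U).ravel(),[526,53,-.06])
q=r.x
if __name__=="__main__":
    print(q[:2],np.degrees(q[2]),r.fun.round(1))
    r4=least_squares(lambda q:(proj(p,w(q,J)+[0,0,q[3]])-U).ravel(),[526,53,-.06,0]);print("with z",r4.x)
    def tojig(P):
        d=np.array(P)[:2]-q[:2];c,s=np.cos(q[2]),np.sin(q[2]);return np.array([c*d[0]+s*d[1],-s*d[0]+c*d[1]])
    for n,uv,z in [("board",(190,44),6),("board",(615,44),6),("board",(594,368),6),("board",(212,368),6),("slab",(337,141),56),("slab",(441,139),56),("slab",(442,381),56),("slab",(345,382),56)]:
        P=back(p,(120+uv[0]/2,uv[1]/2),z);print(n,P.round(1),tojig(P).round(1))
    P=back(p,L(115,458),72);print("pin top",P.round(1),tojig(P).round(1))
    print("hinge top jig z76",tojig(back(p,Rr(662,432),84)).round(1), w(q,[[100,-46,40]]))
    for uv in [(166,374),(208,374)]: print("buf front base",tojig(back(p,L(*uv),36)).round(1))
E
python3 fit.py
```

```text
[527.15580616  80.27676749] -3.7177986391957103 [ 0.2 -0.9 -0.7  0.5  0.4 -1.3  0.6  0.6 -0.6  0.3  0.2  0.3 -0.1  0.4
 -0.   0.4]
with z [ 5.27155510e+02  8.06386535e+01 -6.48958838e-02 -2.75261261e+00]
board [403.1 158.4   6. ] [-128.9   69.9]
board [659.9 141.8   6. ] [128.5  70. ]
board [648.1 -58.1   6. ] [ 129.6 -130.2]
board [389.2 -41.6   6. ] [-129.8 -130.6]
slab [491.4  92.9  56. ] [-36.5  10.2]
slab [549.6  90.2  56. ] [21.8 11.3]
slab [543.  -48.8  56. ] [  24.2 -127.8]
slab [483.8 -45.6  56. ] [ -35.1 -128.5]
pin top [425.7  33.   72. ] [-98.2 -53.7]
hinge top jig z76 [ 97.4 -45.8] [[623.9626126   27.88934316  46.        ]]
buf front base [-90.1 -31.1]
buf front base [-77.4 -31.1]
```

Request:
{"name": "jog_arm", "arguments": {
  "deltas": [
    [[0.0424, -0.0114, 0.04, -0.6, 0.091], [0.0424, -0.0114, 0.26, -0.6, 0.091], [0.0424, -0.0114, 0.26, -0.6, 0.091], [0.0424, -0.0114, 0.26, -0.6, 0.091], [0.0424, -0.0114, 0.26, -0.6, 0.091], [0.0424, -0.0114, 0.26, -0.6, 0.091], [0.0424, -0.0114, 0.26, -0.6, 0.091], [0.0424, -0.0114, 0.28, -0.6, 0.091], [0.0424, -0.0114, 0.299, -0.6, 0.091], [0.0424, -0.0114, 0.299, -0.6, 0.091], [0.0424, -0.0114, 0.299, -0.6, 0.055], [0.0424, -0.0114, 0.299, -0.6, 0.055], [0.0424, -0.0114, 0.299, -0.6, 0.055], [0.0424, -0.0114, 0.299, -0.6, 0.055], [0.0424, -0.0114, 0.299, -0.6, 0.055], [0.0424, -0.0114, 0.299, -0.6, 0.055]]
  ],
  "grip_force": 25
}}

```text
time_s: 4.25
ee_pos: [517.7, 22.7, 33.0]
ee_rot: [179.9, -0.0, 87.1]
force: [-0.6, -0.1, 4.9]
gripper_width: 60.1
```

Request:
{"name": "jog_arm", "arguments": {
  "deltas": [
    [[0, 0, -0.02, 0, 0.055], [0, 0, -0.06, 0, 0.055], [0, 0, -0.1, 0, 0.055], [0.01, 0.001, -0.11, 6, 0.055], [0.02, 0.002, -0.11, 12, 0.055], [0.03, 0.004, -0.11, 19, 0.055], [0.04, 0.005, -0.11, 26, 0.055], [0.05, 0.006, -0.11, 33, 0.055], [0.0612, 0.0068, -0.11, 40, 0.055], [0.0612, 0.0068, -0.11, 47, 0.055], [0.0612, 0.0068, -0.11, 54, 0.055], [0.0612, 0.0068, -0.11, 61, 0.055], [0.0612, 0.0068, -0.11, 68, 0.055], [0.0612, 0.0068, -0.11, 75, 0.055], [0.0612, 0.0068, -0.11, 82, 0.055], [0.0612, 0.0068, -0.11, 88, 0.055], [0.0612, 0.0068, -0.11, 90.8, 0.055], [0.0612, 0.0068, -0.11, 90.8, 0.055], [0.0612, 0.0068, -0.11, 90.8, 0.055]]
  ]
}}

```text
time_s: 5.83
ee_pos: [526.4, 83.4, 141.4]
ee_rot: [180.0, 0.1, -3.6]
force: [0.1, -0.2, -4.1]
gripper_width: 60.0
```

Run:
```python
from workcell import env
from h import *
from fit import w,q
p=env.camera_params("wrist")
im=env.grab_frame("wrist")[:,:,::-1].copy()
cv2.imwrite("pics/d_wrist.png",im)
im=env.grab_frame("scene")[:,:,::-1];cv2.imwrite("pics/d_scene.png",cv2.resize(im[130:280,230:430],None,fx=4,fy=4,interpolation=cv2.INTER_CUBIC))
s=env.state();print(s)
```

```text
{'time_s': 5.9333, 'qpos': array([ 7.76682713e+00,  1.88718808e+01,  1.02733729e+02, -7.73580838e-03,
        5.84405481e+01,  1.01420987e+02]), 'qvel': array([ 0.01879281, -0.04018001, -0.1557637 , -0.04898412, -0.13362754,
        0.30069967]), 'effort': array([-7.22691566e-04, -4.12231636e+01, -2.18817830e+01,  1.68779242e-02,
       -7.23697431e-02, -5.13577324e-03]), 'ee_pos': array([526.6652537 ,  83.40301678, 141.62631219]), 'ee_rot': array([ 1.79984402e+02,  4.39391176e-02, -3.65011432e+00]), 'force': array([ 0.30648268, -1.03124121, -4.78102265]), 'torque': array([0.03671474, 0.05048907, 0.02444798]), 'gripper_width': 60.369113998172516}
```

View pics/d_scene.png

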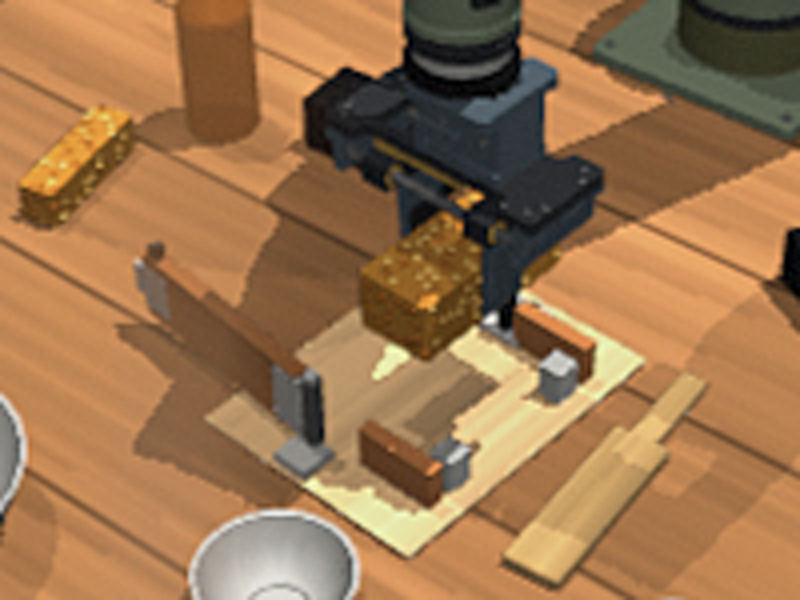

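View pics/d_wrist.png

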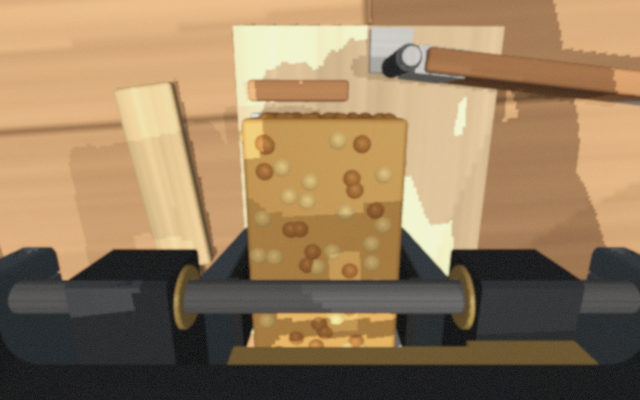

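Run:
```python
from workcell import env
from h import *
from fit import w,q
p=env.camera_params("wrist")
c,s=np.cos(q[2]),np.sin(q[2])
for uv,z in [((243,120),165),((405,119),165),((249,278),165),((400,278),165),((243,120),167)]:
    P=back(p,uv,z); d=P[:2]-q[:2]; print(uv,z,P.round(1),"jig",(c*d[0]+s*d[1]).round(1),(-s*d[0]+c*d[1]).round(1))
P=np.array([526.66,83.4]);d=P-q[:2];print("tcp jig",c*d[0]+s*d[1],-s*d[0]+c*d[1])
```

```text
(243, 120) 165 [596.7 107.7 165. ] jig 67.7 31.9
(405, 119) 165 [593.4  50.5 165. ] jig 68.0 -25.4
(249, 278) 165 [535.6 112.9 165. ] jig 6.3 33.1
(400, 278) 165 [531.7  52.8 165. ] jig 6.3 -27.1
(243, 120) 167 [596.8 107.3 167. ] jig 67.7 31.4
tcp jig -0.697280337158465 3.0845105260837964
```

Request:
{"name": "jog_arm", "arguments": {
  "deltas": [
    [[0.0018, 0.001, 0.03, 0, 0.055], [0.0018, 0.001, 0.06, 0, 0.055], [0.0018, 0.001, 0.085, 0, 0.055], [0.0018, 0.001, 0.1, 0, 0.055], [0.0018, 0.001, 0.105, 0, 0.055], [0.0018, 0.001, 0.107, 0, 0.055], [0.0018, 0.001, 0.107, 0, 0.055], [0.0018, 0.001, 0.107, 0, 0.055]]
  ]
}}

```text
time_s: 6.6
ee_pos: [529.8, 82.5, 36.1]
ee_rot: [-180.0, -0.1, -3.7]
force: [-0.8, 0.3, -3.5]
gripper_width: 60.0
```

Request:
{"name": "jog_arm", "arguments": {
  "deltas": [
    [[0, 0, 0.0015, 0, 0.055], [0, 0, 0.0025, 0, 0.055], [0, -0.001, 0.0025, 0, 0.055], [0, -0.002, 0.0025, 0, 0.055]]
  ]
}}

```text
time_s: 6.93
ee_pos: [529.2, 84.2, 33.0]
ee_rot: [180.0, -0.1, -3.7]
force: [0.2, -1.8, -1.3]
gripper_width: 59.9
```

Request:
{"name": "jog_arm", "arguments": {
  "deltas": [
    [[0, 0, 0, 0, 0.064], [0, 0, 0, 0, 0.074], [0, 0, 0, 0, 0.08], [0, 0, 0, 0, 0.08], [0, 0, -0.02, 0, 0.08], [0, 0, -0.05, 0, 0.08], [0, 0, -0.09, 0, 0.08], [0, 0, -0.13, 0, 0.08], [0, 0, -0.17, 0, 0.08], [-0.03, 0, -0.19, 0, 0.06], [-0.06, 0, -0.19, 0, 0.04], [-0.06, 0, -0.19, 0, 0.01], [-0.06, 0, -0.19, 0, 0.0]]
  ]
}}

```text
time_s: 8.02
ee_pos: [468.0, 88.3, 223.1]
ee_rot: [-180.0, -0.1, -3.7]
force: [0.6, 0.3, 0.5]
gripper_width: 56.0
```

Run:
```python
from workcell import env
from h import *
from fit import w,q
p=env.camera_params("wrist")
im=env.grab_frame("wrist")[:,:,::-1].copy()
cv2.imwrite("pics/e_wrist.png",im)
print(p)
im=env.grab_frame("side")[:,:,::-1];cv2.imwrite("pics/e_side.png",cv2.resize(im[140:245,260:400],None,fx=5.5,fy=5.5,interpolation=cv2.INTER_CUBIC))
im=env.grab_frame("scene")[:,:,::-1];cv2.imwrite("pics/e_scene.png",cv2.resize(im[170:275,230:410],None,fx=4.4,fy=4.4,interpolation=cv2.INTER_CUBIC))
s=env.state();print(s["time_s"],s["ee_pos"],s["ee_rot"],s["force"])
```

```text
{'fx': 360.27947180682617, 'fy': 360.27947180682617, 'cx': 323.9313541325066, 'cy': 204.16798587681018, 'xyz': array([540.934025  ,  83.87506019, 377.34426941]), 'orientation': array([ 1.64798303e+02, -7.91842970e-02, -9.37179887e+01])}
8.1667 [469.77278767  88.24606881 222.1204341 ] [ 1.79993375e+02 -1.29948084e-02 -3.71738728e+00] [-0.55481534  0.22101259  0.54925859]
```

View pics/e_wrist.png

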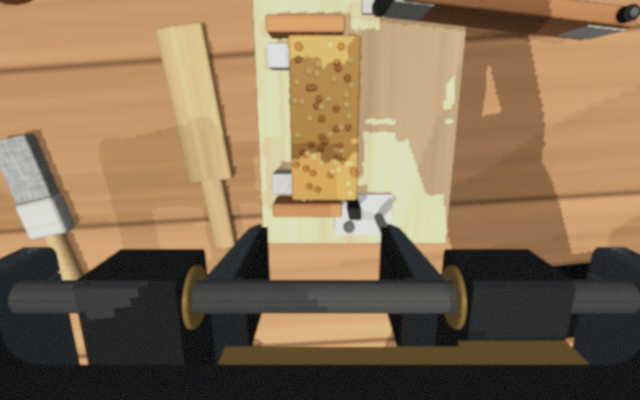

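View pics/e_side.png

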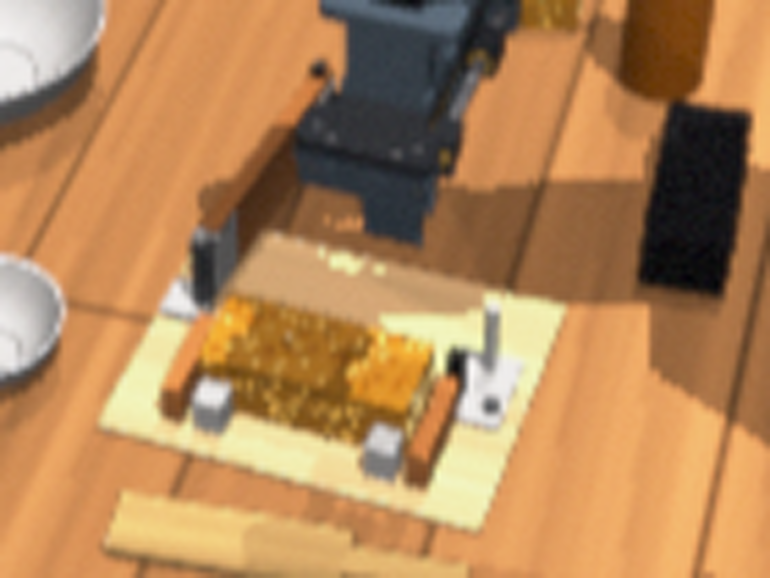

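View pics/e_scene.png

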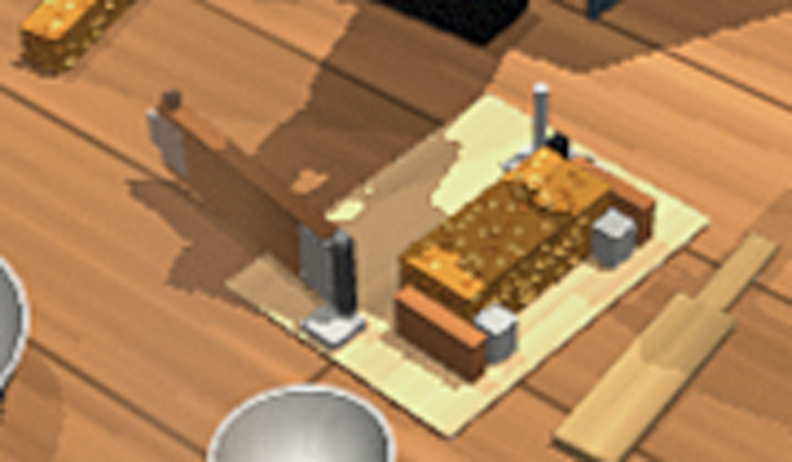

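```bash
cat > path.py <<'E'
from h import *
from fit import w,q
H=w(q,[[100,-46,40]])[0][:2]; c,s=np.cos(q[2]),np.sin(q[2]); RJ=np.array([[c,-s],[s,c]])
def pusher(th,r=140,off=20.5):
    d=RJ@np.array([-np.cos(th),-np.sin(th)]); n=RJ@np.array([np.sin(th),-np.cos(th)])
    return H+r*d+off*n, np.degrees(q[2]+th)
def totool(pose0,yaw0,P,z,yaw):
    y=np.radians(yaw0);d=P-pose0[:2]
    return [round(float(v),1) for v in (d@[np.cos(y),np.sin(y)], d@[np.sin(y),-np.cos(y)], pose0[2]-z, yaw0-yaw)]
E
python3 - <<'E'
from path import *
from workcell import env
p=dict(fx=360.279,fy=360.279,cx=323.93,cy=204.168,xyz=[540.934,83.875,377.34],orientation=[164.798,-.079,-93.718])
K=back(p,(628,12),84)[:2]; d=RJ.T@(K-H); print("knob",K,d,np.hypot(*d),"th",np.arctan2(-d[1],-d[0]))
ps=env.camera_params("scene"); 
for uv,z in [((172/4.4+230,98/4.4+170),84),((151/4.4+230,110/4.4+170),76)]:
    K=back(ps,uv,z)[:2]; d=RJ.T@(K-H); print("knob",K,d,np.hypot(*d),"th",np.arctan2(-d[1],-d[0]))
print(back(ps,(299,275),0),back(ps,(200,255),0))
st=env.state(); 
for th,off in [(1.35,45),(1.35,22)]: print(pusher(th,off=off), totool(st["ee_pos"],st["ee_rot"][2],*pusher(th,off=off)[:1],50,pusher(th)[1]))
E
```

```text
knob [ 593.32923133 -144.71984839] [ -19.37653662 -174.23227854] 175.30640905815284 th 1.4600404887299134
knob [ 596.2724781 -143.0531721] [ -16.54755497 -172.37826284] 173.1706876869933 th 1.4750939773433889
knob [ 607.4034746  -152.73755455] [  -4.81202574 -181.32050528] 181.38434669912832 th 1.5442637705627782
[727.88886912  84.21387943   0.        ] [ 844.02503875 -181.63813113    0.        ]
(array([ 627.68476904, -119.11795445]), np.float64(73.63150370346543)) [171.0, 196.7, 172.1, -77.3]
(array([ 605.61698036, -112.63623379]), np.float64(73.63150370346543)) [148.6, 191.7, 172.1, -77.3]
```

Run:
```python
from path import *
from workcell import env
st=env.state(); print(st["ee_pos"])
P,y=pusher(1.47,off=48); print(P,y,totool(np.array([469.5,88.3,222.7]),-3.72,P,48,y))
```

```text
[469.77278767  88.24606881 222.1204341 ]
[ 648.21548699 -118.10996534] 80.50699724503531 [191.7, 194.4, 174.7, -84.2]
```

Request:
{"name": "jog_arm", "arguments": {
  "deltas": [
    [[0.02, 0.02, 0, -7, 0], [0.04, 0.04, 0, -14, 0], [0.06, 0.06, 0, -21, 0], [0.08, 0.08, 0, -28, 0], [0.1, 0.1, 0, -35, 0], [0.12, 0.12, 0, -42, 0], [0.14, 0.14, 0, -49, 0], [0.16, 0.16, 0, -56, 0], [0.18, 0.18, 0, -63, 0], [0.1917, 0.1944, 0.01, -70, 0], [0.1917, 0.1944, 0.03, -77, 0], [0.1917, 0.1944, 0.06, -84.2, 0], [0.1917, 0.1944, 0.1, -84.2, 0], [0.1917, 0.1944, 0.14, -84.2, 0], [0.1917, 0.1944, 0.165, -84.2, 0], [0.1917, 0.1944, 0.1747, -84.2, 0], [0.1917, 0.1944, 0.1747, -84.2, 0], [0.1917, 0.1944, 0.1747, -84.2, 0]]
  ]
}}

```text
time_s: 9.67
ee_pos: [648.7, -118.5, 47.8]
ee_rot: [180.0, 0.0, 80.5]
force: [-0.2, 0.3, 0.5]
gripper_width: 0.7
```

Run:
```python
from path import *
from workcell import env
for n in ["scene","side"]:
  im=env.grab_frame(n)[:,:,::-1]; im=im[150:290,200:390] if n=="scene" else im[110:245,240:400]
  cv2.imwrite(f"pics/f_{n}.png",cv2.resize(im,None,fx=4,fy=4,interpolation=cv2.INTER_CUBIC))
st=env.state(); print(st["time_s"],st["ee_pos"],st["ee_rot"],st["force"],st["gripper_width"],st["qpos"])
P0=st["ee_pos"];y0=st["ee_rot"][2]
for th in [1.47,1.4,1.3,1.2,1.1,1.0,.9,.8,.7,.6,.5,.4,.35,.3]:
    P,y=pusher(th); print(th,P.round(1),totool(np.array(P0),y0,P,48,y))
```

```text
9.7667 [ 649.63213145 -118.58373543   49.84988951] [1.79748173e+02 1.05496512e-02 8.04834684e+01] [ 0.55536559 -0.46066016 -0.25735294] 0.35507066789080277 [-1.13414788e+01  3.42178402e+01  9.10154593e+01 -3.10042748e-03
  5.45146657e+01 -1.82317616e+00]
1.47 [ 621.1 -113.6] [0.2, -29.0, 1.8, -0.0]
1.4 [ 611.2 -113. ] [-0.9, -38.8, 1.8, 4.0]
1.3 [ 597.2 -111. ] [-1.2, -53.0, 1.8, 9.7]
1.2 [ 583.5 -107.7] [-0.2, -67.1, 1.8, 15.4]
1.1 [ 570.1 -103. ] [2.3, -81.0, 1.8, 21.2]
1.0 [557.3 -96.9] [6.1, -94.6, 1.8, 26.9]
0.9 [545.2 -89.7] [11.3, -107.8, 1.8, 32.6]
0.8 [533.9 -81.2] [17.7, -120.4, 1.8, 38.4]
0.7 [523.4 -71.7] [25.4, -132.2, 1.8, 44.1]
0.6 [514.  -61.1] [34.2, -143.3, 1.8, 49.8]
0.5 [505.6 -49.7] [44.1, -153.4, 1.8, 55.6]
0.4 [498.5 -37.5] [55.0, -162.5, 1.8, 61.3]
0.35 [495.4 -31.2] [60.7, -166.6, 1.8, 64.1]
0.3 [492.6 -24.7] [66.7, -170.4, 1.8, 67.0]
```

View pics/f_scene.png

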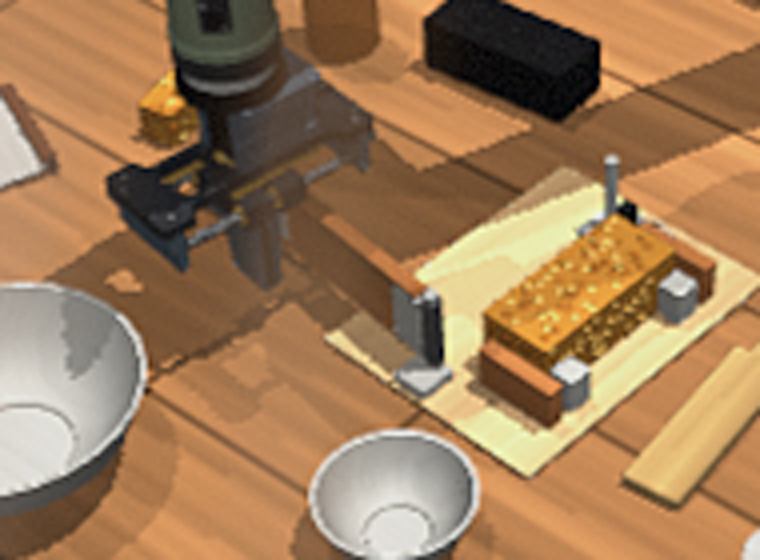

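View pics/f_side.png

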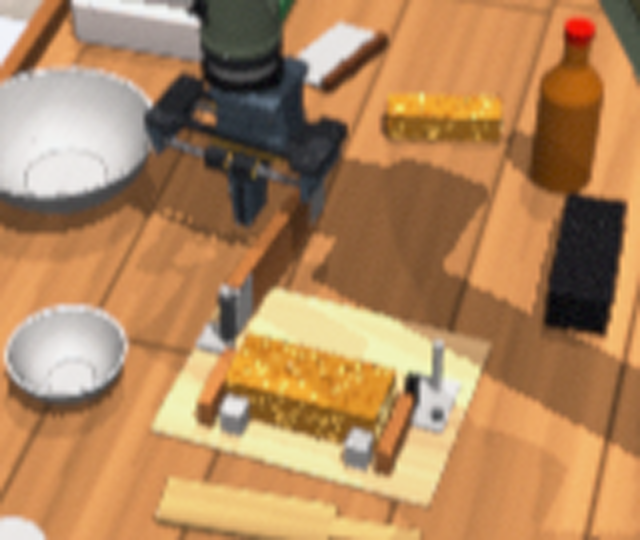

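Request:
{"name": "jog_arm", "arguments": {
  "deltas": [
    [[0, -0.012, 0, 0, 0], [0, -0.022, 0, 0, 0], [0, -0.028, 0, 0, 0], [-0.001, -0.033, 0, 2, 0], [-0.001, -0.038, 0, 4, 0], [-0.001, -0.045, 0, 7, 0], [-0.0015, -0.052, 0, 9.7, 0], [-0.001, -0.059, 0, 12.5, 0], [-0.0005, -0.066, 0, 15.4, 0], [0.001, -0.073, 0, 18.3, 0], [0.002, -0.08, 0, 21.2, 0], [0.004, -0.087, 0, 24, 0], [0.006, -0.093, 0, 26.9, 0], [0.0083, -0.1, 0, 29.7, 0], [0.011, -0.1064, 0, 32.6, 0], [0.0142, -0.1128, 0, 35.5, 0], [0.0174, -0.119, 0, 38.4, 0]]
  ]
}}

```text
time_s: 11.18
ee_pos: [534.8, -82.0, 49.8]
ee_rot: [179.7, -0.2, 42.0]
force: [0.7, -1.1, -0.2]
gripper_width: 0.8
```

Run:
```python
from path import *
from workcell import env
for n in ["scene"]:
  im=env.grab_frame(n)[:,:,::-1]; im=im[150:290,200:390] if n=="scene" else im[110:245,240:400]
  cv2.imwrite(f"pics/g_{n}.png",cv2.resize(im,None,fx=4,fy=4,interpolation=cv2.INTER_CUBIC))
st=env.state(); print(st["time_s"],st["ee_pos"],st["ee_rot"],st["force"],st["gripper_width"],st["qpos"])
P0,y0=pusher(.8);P0=np.r_[P0,48]
print(P0)
for th in [.8,.7,.6,.5,.4,.3,.2,.15,.1,.05,0]:
    P,y=pusher(th); print(th,P.round(1),totool(np.array(P0),y0,P,48,y))
```

```text
11.2333 [533.31742375 -81.05126559  49.52924885] [ 1.79861398e+02 -1.01623257e-01  4.18692818e+01] [-0.93130751  0.42126583  0.25291001] 0.16639212634506095 [-9.85940016e+00  2.54617123e+01  1.08261196e+02 -8.41649243e-03
  4.61053337e+01  3.82772673e+01]
[533.86558128 -81.2104962   48.        ]
0.8 [533.9 -81.2] [0.0, 0.0, 0.0, 0.0]
0.7 [523.4 -71.7] [-1.3, -14.1, 0.0, 5.7]
0.6 [514.  -61.1] [-1.3, -28.2, 0.0, 11.5]
0.5 [505.6 -49.7] [0.2, -42.3, 0.0, 17.2]
0.4 [498.5 -37.5] [3.1, -56.1, 0.0, 22.9]
0.3 [492.6 -24.7] [7.3, -69.6, 0.0, 28.6]
0.2 [488.  -11.3] [12.9, -82.6, 0.0, 34.4]
0.15 [486.2  -4.4] [16.1, -88.9, 0.0, 37.2]
0.1 [484.8   2.5] [19.7, -95.0, 0.0, 40.1]
0.05 [483.7   9.5] [23.6, -100.9, 0.0, 43.0]
0 [482.9  16.5] [27.8, -106.6, 0.0, 45.8]
```

View pics/g_scene.png

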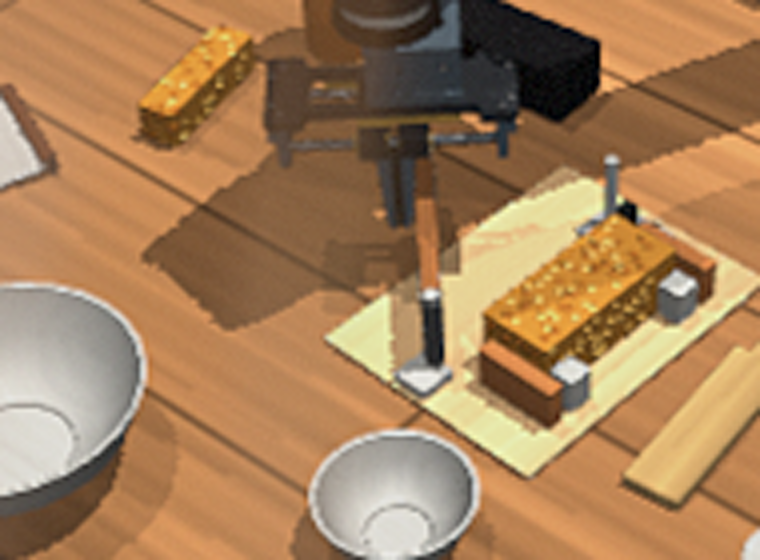

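Request:
{"name": "jog_arm", "arguments": {
  "deltas": [
    [[-0.0008, -0.007, 0, 2.9, 0], [-0.0013, -0.0141, 0, 5.7, 0], [-0.0014, -0.021, 0, 8.6, 0], [-0.0013, -0.0282, 0, 11.5, 0], [-0.0007, -0.0353, 0, 14.4, 0], [0.0002, -0.0423, 0, 17.2, 0], [0.0015, -0.0493, 0, 20, 0], [0.0031, -0.0561, 0, 22.9, 0], [0.005, -0.063, 0, 25.8, 0], [0.0073, -0.0696, 0, 28.6, 0], [0.009, -0.0735, 0, 30.3, 0], [0.0105, -0.0772, 0, 32, 0], [0.0105, -0.0772, 0, 32, 0]]
  ]
}}

```text
time_s: 12.32
ee_pos: [490.2, -17.0, 49.1]
ee_rot: [179.9, -0.2, 10.2]
force: [-0.2, -1.9, 1.5]
gripper_width: 0.6
```

Run:
```python
from path import *
from workcell import env
st=env.state(); print(st["time_s"],st["ee_pos"],st["ee_rot"],st["force"],st["torque"])
P0,y0=pusher(.242);P0=np.r_[P0,48]
print(P0)
for th in [.242,.22,.2,.18,.16,.14,.12,.1,.08,.06,.04,.02,0,-.02,-.04]:
    P,y=pusher(th); d=P-P0[:2]; yr=np.radians(y0); print(th,P.round(1),(d@[np.cos(yr),np.sin(yr)]).round(2),(d@[np.sin(yr),-np.cos(yr)]).round(2),round(y0-y,2))
```

```text
12.3167 [490.22757473 -16.95595321  49.07479333] [ 1.79936652e+02 -1.57437779e-01  1.01653847e+01] [-0.23738272 -1.85173099  1.47985919] [-0.20032765  0.01573613  0.00551774]
[489.76453617 -16.9562395   48.        ]
0.242 [489.8 -17. ] 0.0 0.0 0.0
0.22 [488.8 -14. ] -0.42 -3.08 1.26
0.2 [488.  -11.3] -0.74 -5.9 2.41
0.18 [487.2  -8.6] -1.0 -8.71 3.55
0.16 [486.5  -5.8] -1.21 -11.54 4.7
0.14 [485.9  -3.1] -1.36 -14.36 5.84
0.12 [ 4.853e+02 -3.000e-01] -1.45 -17.19 6.99
0.1 [484.8   2.5] -1.49 -20.02 8.14
0.08 [484.3   5.3] -1.47 -22.85 9.28
0.06 [483.9   8.1] -1.4 -25.68 10.43
0.04 [483.5  10.9] -1.27 -28.5 11.57
0.02 [483.2  13.7] -1.08 -31.33 12.72
0 [482.9  16.5] -0.83 -34.15 13.87
-0.02 [482.7  19.3] -0.53 -36.96 15.01
-0.04 [482.6  22.2] -0.17 -39.77 16.16
```

Request:
{"name": "jog_arm", "arguments": {
  "deltas": [
    [[-0.0004, -0.003, 0, 1.3, 0], [-0.0007, -0.006, 0, 2.4, 0], [-0.001, -0.0085, 0, 3.5, 0], [-0.0012, -0.0115, 0, 4.7, 0], [-0.0014, -0.0143, 0, 5.8, 0]]
  ]
}}

```text
time_s: 12.73
ee_pos: [486.5, -3.4, 48.6]
ee_rot: [180.0, -0.1, 4.3]
force: [0.8, -2.5, 1.5]
gripper_width: 0.4
```

Request:
{"name": "jog_arm", "arguments": {
  "deltas": [
    [[-0.0002, -0.0014, 0, 0.6, 0], [-0.0004, -0.0028, 0, 1.15, 0]]
  ]
}}

```text
time_s: 12.9
ee_pos: [485.6, -0.5, 48.2]
ee_rot: [180.0, -0.1, 3.1]
force: [1.3, -2.0, 2.5]
gripper_width: 0.8
```

Request:
{"name": "jog_arm", "arguments": {
  "deltas": [
    [[-0.0002, -0.0014, 0, 0.6, 0], [-0.0004, -0.0028, 0, 1.15, 0]]
  ]
}}

```text
time_s: 13.07
ee_pos: [484.7, 2.4, 47.9]
ee_rot: [180.0, -0.1, 1.9]
force: [0.7, -1.6, 1.4]
gripper_width: 0.4
```

Request:
{"name": "jog_arm", "arguments": {
  "deltas": [
    [[-0.0002, -0.001, 0, 0.4, 0], [-0.0003, -0.002, 0, 0.8, 0]]
  ]
}}

```text
time_s: 13.23
ee_pos: [484.1, 4.4, 47.7]
ee_rot: [180.0, -0.0, 1.2]
force: [1.8, -2.6, 1.7]
gripper_width: 0.4
```

Now at about 0.087 rad with no pin contact yet; going on in 1 mm steps.

Request:
{"name": "jog_arm", "arguments": {
  "deltas": [
    [[-0.0001, -0.001, 0, 0.4, 0], [-0.0002, -0.0015, 0, 0.6, 0]]
  ]
}}

```text
time_s: 13.4
ee_pos: [483.8, 6.0, 47.7]
ee_rot: [180.0, -0.0, 0.6]
force: [1.3, -3.3, 1.7]
gripper_width: 0.5
```

Request:
{"name": "jog_arm", "arguments": {
  "deltas": [
    [[-0.0001, -0.001, 0, 0.4, 0], [-0.0002, -0.0015, 0, 0.6, 0]]
  ]
}}

```text
time_s: 13.57
ee_pos: [483.5, 7.4, 47.7]
ee_rot: [180.0, -0.0, -0.0]
force: [1.0, -2.6, -0.1]
gripper_width: 0.2
```

Request:
{"name": "jog_arm", "arguments": {
  "deltas": [
    [[-0.0001, -0.001, 0, 0.4, 0], [-0.0002, -0.0015, 0, 0.6, 0]]
  ]
}}

```text
time_s: 13.73
ee_pos: [483.2, 8.9, 47.7]
ee_rot: [180.0, -0.0, -0.6]
force: [1.5, -3.2, 0.9]
gripper_width: 0.7
```

Request:
{"name": "jog_arm", "arguments": {
  "deltas": [
    [[-0.0001, -0.001, 0, 0.4, 0], [-0.0002, -0.0015, 0, 0.6, 0]]
  ]
}}

```text
time_s: 13.9
ee_pos: [483.1, 9.9, 47.7]
ee_rot: [179.9, -0.0, -1.2]
force: [2.5, -4.7, 1.0]
gripper_width: 0.5
```

Request:
{"name": "jog_arm", "arguments": {
  "deltas": [
    [[-0.0001, -0.001, 0, 0.4, 0], [-0.0002, -0.0015, 0, 0.6, 0]]
  ]
}}

```text
time_s: 14.07
ee_pos: [482.9, 11.2, 47.7]
ee_rot: [179.9, -0.0, -1.8]
force: [2.2, -6.3, 0.1]
gripper_width: 0.5
```

Request:
{"name": "jog_arm", "arguments": {
  "deltas": [
    [[-0.0001, -0.001, 0, 0.4, 0], [-0.0002, -0.0015, 0, 0.6, 0]]
  ]
}}

```text
time_s: 14.23
ee_pos: [482.8, 12.5, 47.7]
ee_rot: [179.9, -0.0, -2.4]
force: [2.8, -6.8, 0.1]
gripper_width: 0.7
```

Force has risen to about 7 N: the tongue is riding on the pin. Continuing gently.

Request:
{"name": "jog_arm", "arguments": {
  "deltas": [
    [[-0.0001, -0.0007, 0, 0.3, 0], [-0.0002, -0.0014, 0, 0.6, 0]]
  ]
}}

```text
time_s: 14.4
ee_pos: [482.6, 13.8, 47.7]
ee_rot: [179.9, -0.0, -3.0]
force: [2.5, -7.4, 1.1]
gripper_width: 0.3
```

Request:
{"name": "jog_arm", "arguments": {
  "deltas": [
    [[-0.0001, -0.0007, 0, 0.3, 0], [-0.0001, -0.0014, 0, 0.6, 0]]
  ]
}}

```text
time_s: 14.57
ee_pos: [482.4, 15.5, 47.7]
ee_rot: [179.9, 0.0, -3.6]
force: [1.4, -4.9, 0.5]
gripper_width: 0.7
```

Request:
{"name": "jog_arm", "arguments": {
  "deltas": [
    [[-0.0001, -0.0007, 0, 0.3, 0], [-0.0001, -0.0014, 0, 0.6, 0]]
  ]
}}

```text
time_s: 14.73
ee_pos: [482.3, 17.5, 47.7]
ee_rot: [180.0, 0.0, -4.3]
force: [1.5, -3.5, 1.3]
gripper_width: 0.6
```

Request:
{"name": "jog_arm", "arguments": {
  "deltas": [
    [[0, -0.0005, 0, 0.2, 0], [0, -0.001, 0, 0.4, 0]]
  ]
}}

```text
time_s: 14.9
ee_pos: [482.0, 19.0, 47.5]
ee_rot: [-180.0, 0.1, -4.7]
force: [0.4, -0.8, -0.4]
gripper_width: 0.6
```

Request:
{"name": "jog_arm", "arguments": {
  "deltas": [
    [[0, -0.0005, 0, 0.2, 0], [0, -0.001, 0, 0.4, 0]]
  ]
}}

```text
time_s: 15.07
ee_pos: [482.0, 19.9, 47.5]
ee_rot: [-180.0, 0.1, -5.0]
force: [-0.8, 0.0, -0.1]
gripper_width: 0.4
```

Request:
{"name": "jog_arm", "arguments": {
  "deltas": [
    [[0, -0.0005, 0, 0.2, 0], [0, -0.001, 0, 0.4, 0]]
  ]
}}

```text
time_s: 15.23
ee_pos: [482.4, 20.9, 47.6]
ee_rot: [-180.0, 0.0, -5.4]
force: [-0.8, -1.0, -0.5]
gripper_width: 0.4
```

Request:
{"name": "jog_arm", "arguments": {
  "deltas": [
    [[0, -0.0005, 0, 0.2, 0], [0, -0.001, 0, 0.4, 0]]
  ]
}}

```text
time_s: 15.4
ee_pos: [482.5, 21.3, 47.6]
ee_rot: [180.0, 0.0, -5.8]
force: [-1.3, -2.7, -0.5]
gripper_width: -0.0
```

Request:
{"name": "jog_arm", "arguments": {
  "deltas": [
    [[0, -0.0005, 0, 0.2, 0], [0, -0.001, 0, 0.4, 0]]
  ]
}}

```text
time_s: 15.57
ee_pos: [482.4, 22.3, 47.6]
ee_rot: [180.0, 0.1, -6.2]
force: [-1.2, -1.9, 0.2]
gripper_width: 0.2
```

Run:
```python
from workcell import env
import cv2
for n in ["scene","side","wrist"]:
  im=env.grab_frame(n)[:,:,::-1]; 
  if n!="wrist": im=im[150:290,230:420] if n=="scene" else im[110:245,240:400]
  cv2.imwrite(f"pics/h_{n}.png",cv2.resize(im,None,fx=4,fy=4,interpolation=cv2.INTER_CUBIC) if n!="wrist" else im)
print(env.state()["force"])
```

```text
[-2.02527805 -2.61170369 -1.13089191]
```

View pics/h_scene.png

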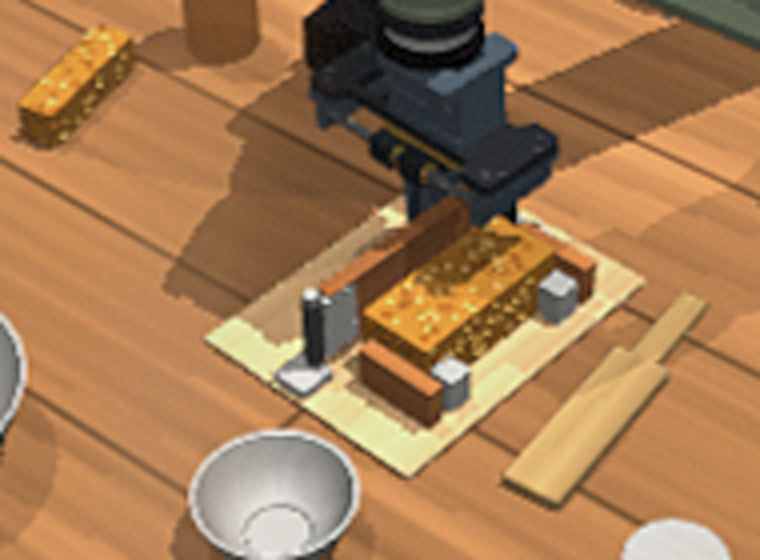

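View pics/h_wrist.png

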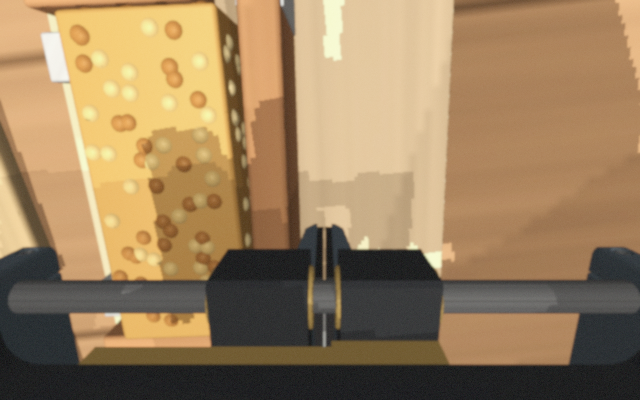

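Request:
{"name": "jog_arm", "arguments": {
  "deltas": [
    [[0, -0.0005, 0, 0.2, 0], [0, -0.001, 0, 0.3, 0]]
  ]
}}

```text
time_s: 15.88
ee_pos: [482.4, 23.5, 47.6]
ee_rot: [180.0, 0.1, -6.5]
force: [-2.4, -2.0, 0.6]
gripper_width: 0.5
```

Request:
{"name": "jog_arm", "arguments": {
  "deltas": [
    [[0, -0.0005, 0, 0.2, 0], [0, -0.0008, 0, 0.2, 0]]
  ]
}}

```text
time_s: 16.05
ee_pos: [482.4, 23.9, 47.6]
ee_rot: [179.9, 0.1, -6.7]
force: [-2.7, -5.7, 1.2]
gripper_width: 0.5
```

Request:
{"name": "jog_arm", "arguments": {
  "deltas": [
    [[0, -0.0004, 0, 0, 0], [0, -0.0006, 0, 0, 0], [0, -0.0006, 0, 0, 0]]
  ]
}}

```text
time_s: 16.3
ee_pos: [482.4, 24.1, 47.6]
ee_rot: [179.9, 0.1, -6.7]
force: [-2.9, -6.5, 0.7]
gripper_width: 0.5
```

Request:
{"name": "jog_arm", "arguments": {
  "deltas": [
    [[0, 0.001, 0, 0, 0], [0, 0.003, 0, 0, 0], [0, 0.006, 0, 0, 0], [0, 0.01, 0, 0, 0], [0, 0.015, 0, 0, 0], [0, 0.02, 0, 0, 0], [0, 0.025, 0, 0, 0], [0, 0.03, 0, 0, 0], [0, 0.03, 0, 0, 0]]
  ]
}}

```text
time_s: 17.05
ee_pos: [479.7, -5.7, 47.7]
ee_rot: [180.0, -0.0, -6.8]
force: [0.2, 0.1, 0.5]
gripper_width: 0.6
```

Run:
```python
from workcell import env
import cv2
for n in ["scene","side"]:
  im=env.grab_frame(n)[:,:,::-1]; 
  im=im[150:290,230:420] if n=="scene" else im[110:245,240:400]
  cv2.imwrite(f"pics/i_{n}.png",cv2.resize(im,None,fx=4,fy=4,interpolation=cv2.INTER_CUBIC))
print(env.state()["force"])
```

```text
[-0.32167968 -0.54528471 -0.80507278]
```

View pics/i_side.png

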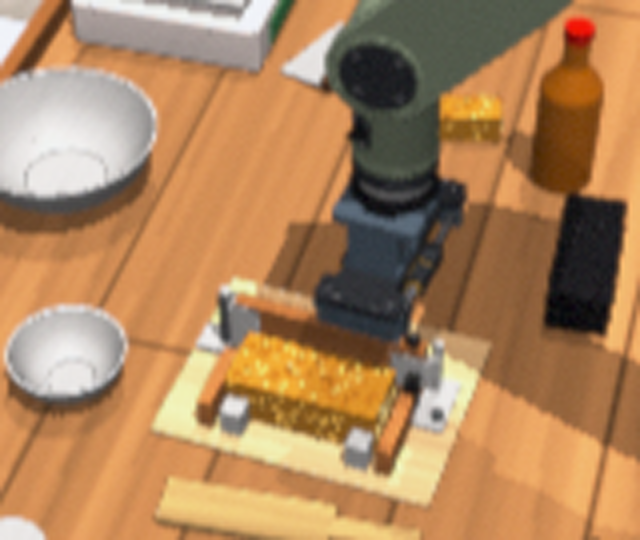

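Gate stays shut with the fingers 30 mm away. I'll raise the arm clear and check again.

Request:
{"name": "jog_arm", "arguments": {
  "deltas": [
    [[0, 0.02, -0.03, 0, 0], [0, 0.04, -0.07, 0, 0], [0, 0.06, -0.11, 0, 0], [0, 0.08, -0.15, 0, 0], [0, 0.08, -0.19, 0, 0], [0, 0.08, -0.22, 0, 0], [0, 0.08, -0.25, 0, 0], [0, 0.08, -0.25, 0, 0], [0, 0.08, -0.25, 0, 0], [0, 0.08, -0.25, 0, 0], [0, 0.08, -0.25, 0, 0], [0, 0.08, -0.25, 0, 0]]
  ]
}}

```text
time_s: 18.15
ee_pos: [469.7, -84.0, 296.1]
ee_rot: [-180.0, 0.2, -6.7]
force: [0.0, 0.6, 0.3]
gripper_width: 0.3
```

Run:
```python
from workcell import env
import cv2
for n in ["scene","side","wrist"]:
  im=env.grab_frame(n)[:,:,::-1]; 
  if n=="wrist": cv2.imwrite("pics/j_wrist.png",im);continue
  cv2.imwrite(f"pics/j_{n}_full.png",im)
  im=im[150:290,230:420] if n=="scene" else im[110:245,240:400]
  cv2.imwrite(f"pics/j_{n}.png",cv2.resize(im,None,fx=4,fy=4,interpolation=cv2.INTER_CUBIC))
print(env.state()["force"],env.state()["time_s"])
```

```text
[ 1.46057527 -0.63072579  1.30538499] 18.3
```

View pics/j_scene.png

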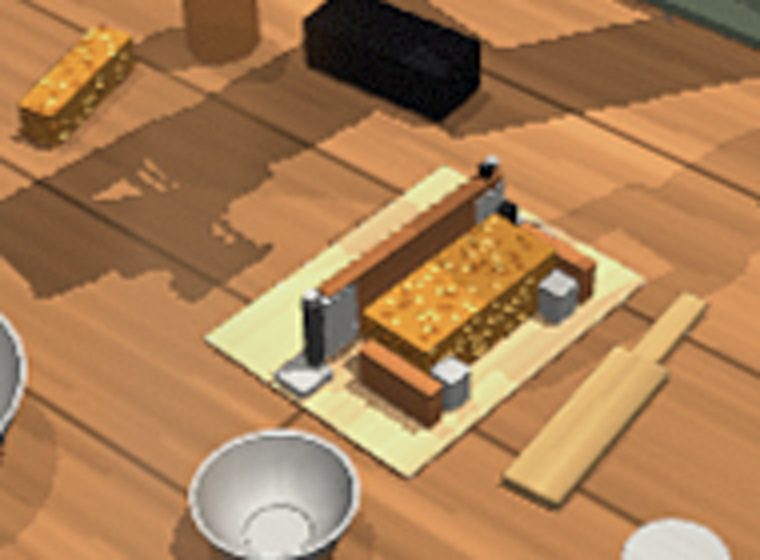

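View pics/j_side.png

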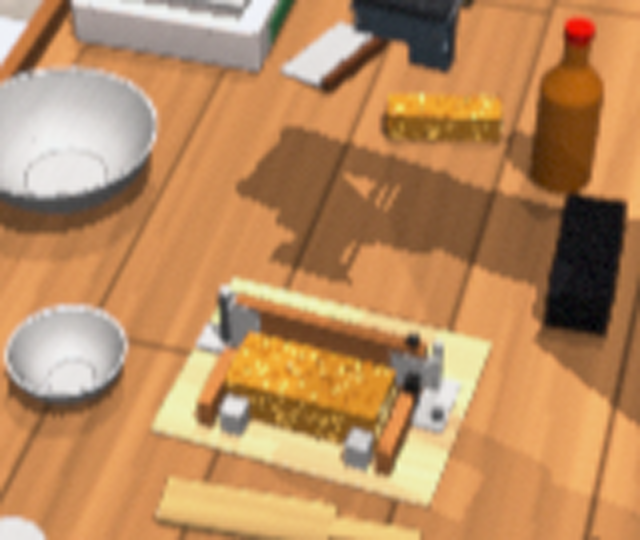

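View pics/j_side_full.png

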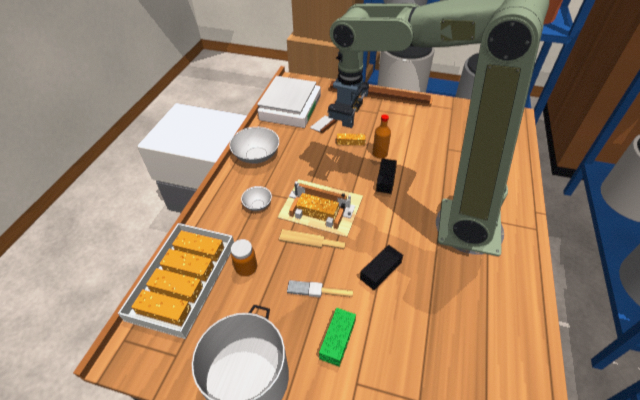

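The pictures show the gate shut on its own with the tongue behind the pin (scene crop, about 488,170). The slab lies lengthwise against both stops, and the other objects are where they were. I'm handing the job in.

```bash
python3 -c "
from workcell import env
print(env.job_done(), env.state()['time_s'])"
```

```text
the job is handed in; nothing more can be done
the job is handed in; nothing more can be done
```

The slab now lies lengthwise in the jig against the back stops, and the gate is latched shut. I handed the job in with about 18 s of the 56 s on the robot's clock.

**Slab:** I gripped it across its 60 mm width at 25 N, lifted it, turned it a quarter while keeping it flat, and lowered it between the end bars. I then eased it back against the stops until I felt about 2 N. The pictures after release show it flat, between the bars and in line with both stops.

**Gate:** I swung it shut with closed fingers about 140 mm from the hinge.
- The force rose to about 8 N on the pin, fell to nearly zero at the click, then rose to about 7 N on the buffer about 4 mm later.
- The wrist force readings at the end of each move never went above about 8 N.
- After I backed the fingers off, the gate stayed shut. It was still shut more than 1 s later with the arm well clear.

**Last checks:** the scene and side pictures show the gate shut at the pin. Every bystander I could see looked to be where it was at the start.

No check failed. One measurement disagreed early on: the side camera put the jig 13 mm off in x. I traced this to a board corner I misread because it was hidden behind the gate and hinge. I used the wrist camera's fit instead, which put the board's corners within about 1.5 mm of its stated size. The networks' points for the jig and slab were up to about 25 mm apart between cameras, so I did not rely on them for positioning.

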